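# Walk the vial block round against the rail of the chill table

### The job

The heavy blue vial block stands askew on the cold plate of the chill table. Push it round by its corners with your fingertips until one of its long sides lies flush against the black rail along the far edge of the plate, anywhere along the rail's length, then take your hand away. Do not grip or lift the block, leave the four vials untouched in their wells, and do not disturb the dish or the other things on the bench.

Things in the scene. Friction and masses are not known exactly. Their poses are not given: they have to be found in the camera images.
- chill_table: Fixed chill table: white casing 300 (x) x 440 (y) x 60 mm high. On top, 60 mm above its origin, a flat aluminium cold plate without rims (y = -151 to +219 mm); at the -y end a flush control strip, not used. Origin: centre of the underside, on the bench. x points from the front edge (x = -150 mm, nearest the robot) square to the rail, y runs along the rail, z up.
- rail (a point): Middle of the near face of the rail, a straight black bar on the far edge of the cold plate: 370 mm long, 12 thick, 18 high. The point lies at the plate's surface, at x = 120, y = 34 mm from the chill table's origin; axes as the chill table's. With a long side flush, the block's centre lies at x = -46 mm here.
- block: Vial block, blue aluminium: 92 mm along its x, 132 along its y (long sides), 42 high, 0.78 to 0.99 kg, too wide to grip; 4 x 6 wells in the top. Origin: centre of the underside. Starts turned 40 to 90 degrees, either way, from lying along the rail, and 65 mm or more clear of it. Slides at 4 to 10 N; pushed off centre, it turns. Either long side may go to the rail.
- vial1: Glass vial with white cap, 15 mm in diameter, 48 mm tall, 14 g, loose in a well of the block and standing 14 mm above its top (cap top 56 mm above the cold plate). Origin: centre of its underside, 8 mm above the block's underside, at x = -11, y = -31.5 mm in the block's axes.
- vial2: Glass vial with white cap, 15 mm in diameter, 48 mm tall, 14 g, loose in a well of the block and standing 14 mm above its top (cap top 56 mm above the cold plate). Origin: centre of its underside, 8 mm above the block's underside, at x = 11, y = 31.5 mm in the block's axes.
- vial3: Glass vial with white cap, 15 mm in diameter, 48 mm tall, 14 g, loose in a well of the block and standing 14 mm above its top (cap top 56 mm above the cold plate). Origin: centre of its underside, 8 mm above the block's underside, at x = -11, y = 10.5 mm in the block's axes.
- vial4: Glass vial with white cap, 15 mm in diameter, 48 mm tall, 14 g, loose in a well of the block and standing 14 mm above its top (cap top 56 mm above the cold plate). Origin: centre of its underside, 8 mm above the block's underside, at x = 33, y = -10.5 mm in the block's axes.
- dish: Glass Petri dish with insects, 88 mm in diameter, 15 mm high, loose on the cold plate near its front edge at the +y end. Origin: centre of its underside. Not to be disturbed.
- jar: Screw-lid jar of blue and white beads, 72 mm in diameter, 92 mm high, on the bench to the left. Origin: centre of its underside. Not to be disturbed.
- forceps: Steel forceps about 125 mm long, 10 mm high, lying on the bench to the left of the chill table. Origin: at bench level, mid-length. Not to be disturbed.
- pinning_block: Small wooden stepped pinning block, 78 x 30 x 25 mm, on the bench to the right. Origin: centre of its underside. Not to be disturbed.
- slide_box: Green and white slide box, 87 x 177 x 32 mm, on the bench to the right of the chill table. Origin: centre of its underside. Not to be disturbed.
Things that resemble listed ones, but are neither listed nor needed, are in the scene too. Several things have the shape of the block; the one meant has the colours described above.

How it is judged:
By the outcome, as a careful person would: the job done as asked, in the order asked, and still so for the second after the job is handed in, with the robot touching nothing.
It also fails if it takes over 67 s, if anything falls off the work surface, if the arm or the gripper's body presses on something with over 40 N, if the wrist force passes 120 N, or if a joint passes its speed limit or range.

### The arm

A 6-joint arm with a two-finger parallel gripper is mounted at the origin on the work surface. World frame = base frame: x ahead of the robot, y to its left, z up, the work surface at z = 0. Lengths are in mm, angles in rad, forces in N, time in s.
With the tool pointing down it reaches from about 275 to 750 mm from the base axis. Payload 10.2 kg.
Tool frame: the origin (TCP) lies at the very end of the fingers, on their centre line; the grasp point (between the pads) lies 19 mm behind it (ctrl.grip_depth is the distance from the TCP to the grasp point, in mm); z points along the fingers, x is the direction in which the jaws open and shut, and the axes are right-handed (so a half turn about z gives the same grasp; the last joint's range is limited). The gripper opens to 85 mm and grips with 20 to 120 N. Pads are 22 mm wide; open, the fingers measure 114 mm over their backs; the gripper's body (76 mm by 85 mm) begins 54 mm behind the grasp point. The pads swing forward as they close: fully open they stand 13 mm farther back than shut.
Start: joints at [1.004, 0.313, 1.498, -0, 1.331, -0.223], TCP at [176.973, 494.279, 231.294] pointing down, gripper open.
Joint ranges: [-2.94, 2.94], [-0.97, 2.17], [0.19, 2.56], [-1.23, 4.37], [0.02, 3.11], [-2.88, 2.88]. Speed limits (rad/s): [2.39, 2.39, 3.01, 3.14, 3.14, 3.14].

### API

Orientations are given as a unit quaternion [w, x, y, z].
In Python, from rig import ctrl gives the robot as it stands.
- The arm moves only by the tool play_rows, never from a script. Its argument "motion" is a list of rows, each a list of 2 entries, a list of its own where there are three numbers: the shift along the tool's x, y, z in mm, then the turn, a rotation vector about the tool's x, y, z in degrees. A call has 1 to 20 rows; each row shifts and turns the commanded pose from where the row before left it, along the tool's axes as they then stand; what a row does not reach is not made up. A row lasts 1/12 s, in which the tool goes at most 41.7 mm and 7.16 degrees, less where a joint would pass 70% of its speed; a pose out of reach is approached as far as the arm can. A call with a gripper value outside its range is refused whole. "fingers" is the finger opening in mm, from 0 to 85.4, set as the call begins (left out, the last holds). The fingers move at their own pace and stop on an object; "squeeze" is the grip in N (left out, the last holds). Time passes only in rows, so rows that do not move let the fingers close. It gives the time, the measured TCP pose, the force and the opening at its end, in the units of the state.
- ctrl.sense(): the state, without advancing time (a new reading comes with each control period).
- ctrl.capture(name): name is "scene" or "top" or "wrist"; returns the picture (400x640x3 uint8, red, green, blue); there is no depth.
- ctrl.get_calibration(name): a dict with "K" (3x3 intrinsics, pixels), "R" (3x3) and "t" (3): a world point X has camera coordinates R X + t; the wrist camera has in their place "tool_from_camera" (4x4, takes a point from camera to tool coordinates, whose origin is the TCP and whose axes are the tool frame's). Camera axes: x right, y down, z forward; pixel columns grow to the right and rows downward; lengths in mm; the calibration is good to about 2 mm. A picture is of the moment at which its call begins: read the wrist's pose just before it. get_calibration takes no time and is no camera call.
- ctrl.finish_job(): hands the job in, once; it reports no verdict.
Trained networks look in the newest picture that a camera, given by its name, has taken for a name from the list of things; names that differ only in an ending like _2 or _b are one class to them, and where a whole thing is asked for, a point or a joint stands for the part that bears it (a point fixed in the world has none). Each returns a list of dicts, best first, with "p" (0 to 1); they miss things now and then, are a little off and sometimes report something else, mostly with a low value. They report only what shows in the picture. A call takes as long as a camera call. They do not tell look-alikes from the thing itself.
- ctrl.spot_in(camera, name): "position" ([column, row] as shares, 0 to 1, of the picture: columns of its width, rows of its height, amid what is visible of it).
The state is a dict: "time_s": time; "joints": joint angles; "dq": joint speeds; "tau": joint torques, N m; "eef_pos": TCP position; "ee_rot": TCP orientation; "force": force on the tool from outside, world axes, zero at the start; "wrist_torque": the same for the moment, N m; "grip_width": opening from 0.0 (shut) to 1.0 (fully open).
Only numpy, scipy, OpenCV 4.12 (cv2) and the standard library are available. Lean on these libraries where they do the work, as an engineer would, in place of code of your own. Each camera call takes 0.05 s, during which the arm holds its last target. There are 200 camera calls.

## Working session

There is one attempt and no reset: what is moved stays moved. The work goes in short steps, Python scripts to look and compute and a tool call to move; the robot and the scene stay as the last step left them, time stands still between calls to the robot, and variables do not carry over. Pictures are saved under pics/ and viewed, about 8 in all and at most 12, crops included, and the job is handed in when it is done.

Besides the shell and the picture viewer there is one more tool, called after "Emit:" as a command line: name --argument value ..., lists and objects as JSON in quotes. play_rows: Moves the arm, as the interface text tells. Its arguments: {"type":"object","properties":{"motion":{"type":"array"},"fingers":{"type":"number"},"squeeze":{"type":"number"}},"required":["motion"]}

```bash
mkdir -p pics; ls; python3 - <<'E'
from rig import ctrl
import cv2, numpy as np
s=ctrl.sense();print(s)
for n in("top","scene"):
    cv2.imwrite(f"pics/{n}0.png",ctrl.capture(n)[:,:,::-1])
    print(ctrl.get_calibration(n))
    for o in("block","rail","chill_table","dish","vial1"):
        try: print(n,o,[(np.round(np.array(d["position"])*[640,400]),round(d["p"],2)) for d in ctrl.spot_in(n,o)])
        except Exception as e: print(o,e)
E
```

```text
pics
{'time_s': 0.0, 'joints': array([ 1.00360708e+00,  3.13437738e-01,  1.49844027e+00, -2.00183151e-06,
        1.33100587e+00, -2.23396308e-01]), 'dq': array([ 0.00140525,  0.00115822,  0.00052833, -0.00120325, -0.00133203,
       -0.00010607]), 'tau': array([-6.24683025e-05, -4.12273157e+01, -2.59732032e+01, -1.88815875e-04,
        4.26537110e-03,  3.49260085e-05]), 'eef_pos': array([176.82356296, 494.04998786, 230.74015571]), 'ee_rot': array([ 2.46414959e-04,  8.17636682e-01,  5.75734174e-01, -5.96733769e-04]), 'force': array([-0.14549505, -0.31133845, -0.0431225 ]), 'wrist_torque': array([ 0.00379162,  0.0328241 , -0.01149472]), 'grip_width': 1.0017801198363216}
{'K': array([[416.14244317,   0.        , 321.40531596],
       [  0.        , 416.14244317, 193.99705418],
       [  0.        ,   0.        ,   1.        ]]), 'R': array([[ 0.01871881, -0.9998133 , -0.00479334],
       [-0.9781904 , -0.01732164, -0.20698672],
       [ 0.20686505,  0.00856334, -0.97833201]]), 't': array([  32.6935982 ,  462.91900712, 1063.7976831 ])}
top block [(array([316., 159.]), 0.98), (array([437
[... 240 characters left out ...]

       [  0.        , 446.43025843, 192.84878133],
       [  0.        ,   0.        ,   1.        ]]), 'R': array([[ 0.61780166,  0.78625486, -0.01115359],
       [ 0.60529851, -0.48457317, -0.63150815],
       [-0.50193109,  0.38339554, -0.77528901]]), 't': array([-276.53448192, -209.1228004 , 1405.29323777])}
scene block [(array([196., 210.]), 0.62), (array([354., 116.]), 0.6)]
scene rail [(array([370., 247.]), 0.79), (array([398., 177.]), 0.55)]
scene chill_table [(array([371., 250.]), 0.74), (array([212., 346.]), 0.69)]
scene dish [(array([395., 177.]), 0.81), (array([369., 249.]), 0.34)]
scene vial1 [(array([370., 192.]), 0.6), (array([387., 202.]), 0.52), (array([356., 199.]), 0.48)]
```

View pics/top0.png

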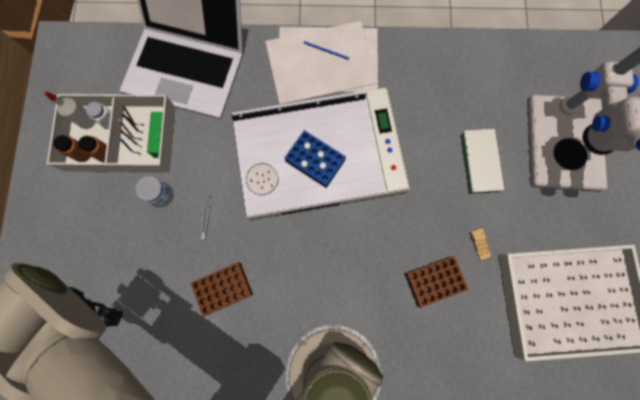

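```bash
python3 - <<'E'
import cv2
a=cv2.imread("pics/top0.png")[75:225,200:450]
cv2.imwrite("pics/c0.png",cv2.resize(a,None,fx=3.2,fy=3.2,interpolation=cv2.INTER_CUBIC))
E
```

```text
(no output)
```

View pics/c0.png

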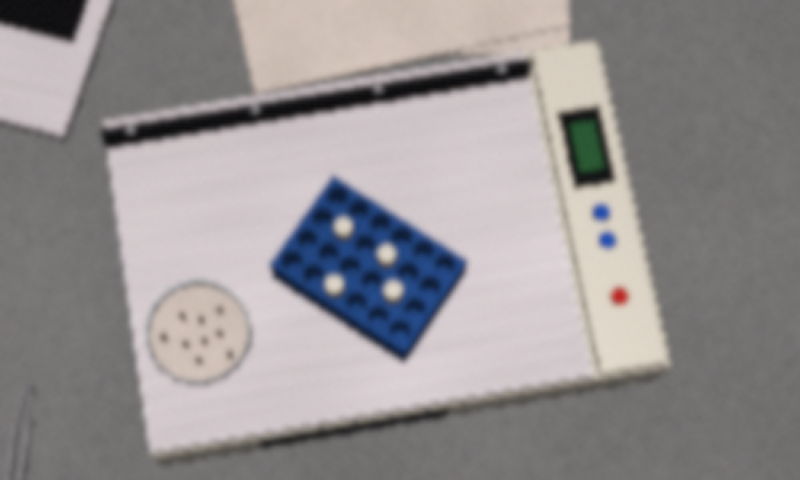

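The thing meant is the blue block with white-capped vials at top-view (316,159). The brown look-alikes at (437,279) and (219,290) lie on the bench and aren't blue. The crop confirms it. The dish is at (262,179) and the rail runs from about (233,120) to (366,98).

```bash
cat > h.py <<'E'
from rig import ctrl
import cv2, numpy as np
from scipy.optimize import minimize
C=ctrl.get_calibration("top")
def proj(P):
    c=np.atleast_2d(P)@C["R"].T+C["t"]; p=c@C["K"].T; return p[:,:2]/p[:,2:]
def unproj(uv,z):
    d=np.c_[np.atleast_2d(uv),np.ones(len(np.atleast_2d(uv)))]@np.linalg.inv(C["K"]).T@C["R"]
    o=-C["R"].T@C["t"]; return o+d*((z-o[2])/d[:,2])[:,None]
def box(x,y,th,sx=92,sy=132,z0=60,h=42):
    c,s=np.cos(th),np.sin(th)
    return np.array([[x+c*a*sx/2-s*b*sy/2,y+s*a*sx/2+c*b*sy/2,z] for z in(z0,z0+h) for a,b in((1,1),(1,-1),(-1,-1),(-1,1))])
S=8
def fit_block(img,init=None,roi=(200,70,240,160)):
    u,v,w,h=roi
    im=cv2.resize(img[v:v+h,u:u+w],None,fx=S,fy=S,interpolation=cv2.INTER_CUBIC).astype(int)
    m=((im[:,:,2]-im[:,:,0])>35).astype(np.uint8)
    n,l,st,_=cv2.connectedComponentsWithStats(m); m=(l==1+np.argmax(st[1:,4])).astype(np.uint8)
    m=cv2.morphologyEx(cv2.copyMakeBorder(m,99,99,99,99,0),cv2.MORPH_CLOSE,np.ones((61,61)))[99:-99,99:-99]
    def cost(q):
        p=(proj(box(q[0],q[1],q[2]))-[u,v]+.5)*S-.5
        k=np.zeros_like(m); cv2.fillConvexPoly(k,cv2.convexHull(np.round(p*16).astype(np.int32)),1,shift=4)
        return np.count_nonzero(k!=m)/m.sum()
    best=None
    if init is None:
        ys,xs=np.nonzero(m); c=unproj([xs.mean()/S+u,ys.mean()/S+v],95)[0]
        inits=[(c[0],c[1],t) for t in np.arange(0,np.pi,.3)]
    else: inits=[init]
    for i in inits:
        r=minimize(cost,i,method="Nelder-Mead",options=dict(initial_simplex=np.array(i)+np.array([[0,0,0],[6,0,0],[0,6,0],[0,0,.15]]),xatol=.01,fatol=1e-5))
        if best is None or r.fun<best.fun: best=r
    return best.x,best.fun
def rail_line(img):
    # lower edge of black bar, by columns -> world line at z=60
    g=cv2.GaussianBlur(img,(1,1),0).astype(float).mean(2); pts=[]
    for c in range(240,362):
        r0=int(119-(c-236)*.17)
        col=g[r0-10:r0+12,c]; k=np.argmin(col)
        hi=col[k:k+8].max(); th=(col[k]+hi)/2
        for j in range(k,len(col)-1):
            if col[j]<th<=col[j+1]:
                pts.append((c,r0-10+j+(th-col[j])/(col[j+1]-col[j]))); break
    W=unproj(np.array(pts),60)[:,:2]
    for _ in range(4):
        p=np.polyfit(W[:,1],W[:,0],1); e=W[:,0]-np.polyval(p,W[:,1]); W=W[abs(e)<max(1.5,2*e.std())]
    return p,W,e.std()
E
python3 - <<'E'
from h import *
img=cv2.imread("pics/top0.png")[:,:,::-1]
p,W,e=rail_line(img); print("rail x=%.4f*y+%.1f"%tuple(p),len(W),e, "ang(table) deg",-np.degrees(np.arctan(p[0])))
b,f=fit_block(img); print("block",b,np.degrees(b[2]),f)
crop=lambda q:np.array(q)/3.2+[200,75]
for n,q,z in[("platecorners",[(106,146),(530,76),(600,372),(152,452)],60),("blocktop",[(335,178),(466,262),(405,352),(273,265)],102),("dish",[(200,330)],75),("vials",[(343,226),(387,254),(334,285),(392,290)],116)]:
    print(n,np.round(unproj(crop(q),z),1).tolist())
print(np.round(box(*b),0)[:4].tolist())
E
```

```text
rail x=-0.1953*y+717.6 122 0.3894780113880435 ang(table) deg 11.051404543839391
block [553.16070829  59.94915247  -0.58230405] -33.363564262932115 0.09124916267214156
platecorners [[661.7, 287.6, 60.0], [732.4, -76.7, 60.0], [470.3, -133.7, 60.0], [396.9, 233.3, 60.0]]
blocktop [[620.3, 87.7, 102.0], [550.3, -20.2, 102.0], [474.6, 27.9, 102.0], [545.1, 135.9, 102.0]]
dish [[496.6, 196.6, 75.0]]
vials [[574.4, 79.5, 116.0], [551.6, 43.7, 116.0], [525.1, 85.3, 116.0], [521.8, 39.1, 116.0]]
[[628.0, 90.0, 60.0], [555.0, -20.0, 60.0], [478.0, 30.0, 60.0], [551.0, 140.0, 60.0]]
```

Emit:
play_rows --motion '[[[-17.5, 26.3, 0], [0, 0, 0]], [[-17.5, 26.3, 0], [0, 0, 0]], [[-17.5, 26.3, 0], [0, 0, 0]], [[-17.5, 26.3, 0], [0, 0, 0]], [[-17.5, 26.3, 0], [0, 0, 0]], [[-17.5, 26.3, 0], [0, 0, 0]], [[-17.5, 26.3, 0], [0, 0, 0]], [[-17.5, 26.3, 0], [0, 0, 0]], [[-17.5, 26.3, 0], [0, 0, 0]], [[-17.5, 26.3, 0], [0, 0, 0]], [[-17.5, 26.3, 0], [0, 0, 0]], [[-17.5, 26.3, 0], [0, 0, 0]], [[-17.5, 26.3, 0], [0, 0, 0]], [[-17.5, 26.3, 0], [0, 0, 0]], [[-17.5, 26.3, 0], [0, 0, 0]], [[-17.5, 26.3, 0], [0, 0, 0]], [[0, 0, 0], [0, 0, 6.75]], [[0, 0, 0], [0, 0, 6.75]], [[0, 0, 0], [0, 0, 0]], [[0, 0, 0], [0, 0, 0]]]' --fingers 60

```text
time_s: 2.27
eef_pos: [478.7, 88.9, 231.3]
ee_rot: [0.0, 0.879, 0.477, 0.0]
force: [-0.3, -0.1, 0.0]
grip_width: 0.705
```

```bash
cat >> h.py <<'E'
from scipy.spatial.transform import Rotation as Ro
def wrist():
    s=ctrl.sense(); img=ctrl.capture("wrist").copy(); W=ctrl.get_calibration("wrist")
    q=s["ee_rot"]; T=np.eye(4); T[:3,:3]=Ro.from_quat([*q[1:],q[0]]).as_matrix(); T[:3,3]=s["eef_pos"]
    M=np.linalg.inv(T@W["tool_from_camera"])
    def pr(P):
        c=np.atleast_2d(P)@M[:3,:3].T+M[:3,3]; p=c@W["K"].T; return p[:,:2]/p[:,2:]
    return s,img,pr
E
python3 - <<'E'
from h import *
s,img,pr=wrist()
img=np.ascontiguousarray(img[:,:,::-1])
B=box(548,58,np.radians(-33.2))
for k,col in((B[:4],(0,255,255)),(B[4:],(0,255,0))):
    cv2.polylines(img,[np.round(pr(k)).astype(int)],True,col,1)
a=np.linspace(0,6.28,60); cv2.polylines(img,[np.round(pr(np.c_[497+44*np.cos(a),197+44*np.sin(a),0*a+75])).astype(int)],True,(0,0,255),1)
e=s["eef_pos"].copy(); e[2]=68
for k in (-45,45): 
    u=np.array([.545,.839,0]); cv2.circle(img,tuple(np.round(pr(e+k*u)[0]).astype(int)),4,(255,0,255),-1)
cv2.imwrite("pics/w1.png",img)
E
```

```text
(no output)
```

View pics/w1.png

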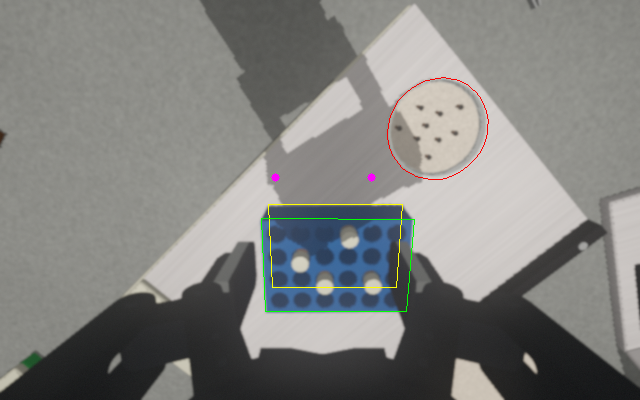

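The overlay fits: block front edge at row 205–218, dish circle at (438,128). The predicted fingertip spots at (275,177) and (371,177) are clear of both. Descending.

Emit:
play_rows --motion '[[[0, 0, 14], [0, 0, 0]], [[0, 0, 14], [0, 0, 0]], [[0, 0, 14], [0, 0, 0]], [[0, 0, 14], [0, 0, 0]], [[0, 0, 14], [0, 0, 0]], [[0, 0, 14], [0, 0, 0]], [[0, 0, 14], [0, 0, 0]], [[0, 0, 14], [0, 0, 0]], [[0, 0, 14], [0, 0, 0]], [[0, 0, 14], [0, 0, 0]], [[0, 0, 12], [0, 0, 0]], [[0, 0, 10], [0, 0, 0]], [[0, 0, 0], [0, 0, 0]], [[0, 3, 0], [0, 0, 0]], [[0, 3, 0], [0, 0, 0]], [[0, 3, 0], [0, 0, 0]], [[0, 3, 0], [0, 0, 0]], [[0, 2, 0], [0, 0, 0]], [[0, 0, 0], [0, 0, 0]]]'

```text
time_s: 3.9
eef_pos: [491.0, 80.9, 69.5]
ee_rot: [0.0, 0.88, 0.476, 0.0]
force: [-0.7, 0.1, -0.2]
grip_width: 0.702
```

Emit:
play_rows --motion '[[[0, 2, 0], [0, 0, 0]], [[0, 2, 0], [0, 0, 0]], [[0, 2, 0], [0, 0, 0]]]'

```text
time_s: 4.15
eef_pos: [495.0, 78.3, 69.3]
ee_rot: [-0.001, 0.88, 0.476, -0.001]
force: [-6.2, 5.7, 4.4]
grip_width: 0.703
```

Emit:
play_rows --motion '[[[-1, 3, 0], [0, 0, -1]], [[-1, 3, 0], [0, 0, -1]], [[-1, 3, 0], [0, 0, -1]], [[-1, 3, 0], [0, 0, -1]], [[-1, 3, 0], [0, 0, -1]], [[-1, 3, 0], [0, 0, -1]], [[-1, 3, 0], [0, 0, -1]], [[-1, 3, 0], [0, 0, -1]], [[-1, 3, 0], [0, 0, -1]], [[-1, 3, 0], [0, 0, -1]], [[-1, 3, 0], [0, 0, -1]], [[-1, 3, 0], [0, 0, -1]], [[-1, 3, 0], [0, 0, -1]], [[-1, 3, 0], [0, 0, -1]], [[-1, 3, 0], [0, 0, -1]], [[-1, 3, 0], [0, 0, -1]], [[-1, 3, 0], [0, 0, -1]], [[-1, 3, 0], [0, 0, -1]], [[-1, 3, 0], [0, 0, -1]], [[-1, 3, 0], [0, 0, -1]]]'

```text
time_s: 5.82
eef_pos: [541.2, 35.9, 69.3]
ee_rot: [-0.001, 0.783, 0.622, -0.001]
force: [-7.2, 1.2, 5.8]
grip_width: 0.699
```

```bash
python3 - <<'E'
from h import *
s,img,pr=wrist()
top=ctrl.capture("top")
cv2.imwrite("pics/m2.png",np.vstack([cv2.resize(img[:,:,::-1],None,fx=.75,fy=.75),cv2.resize(top[85:205,220:380][:,:,::-1],(480,290),interpolation=cv2.INTER_CUBIC)]))
print(s["eef_pos"],s["ee_rot"],s["force"])
E
```

```text
[541.24483468  35.92837491  69.28666308] [-0.00114946  0.78332497  0.62161058 -0.00097254] [-7.20859211  1.17269961  5.84410002]
```

View pics/m2.png

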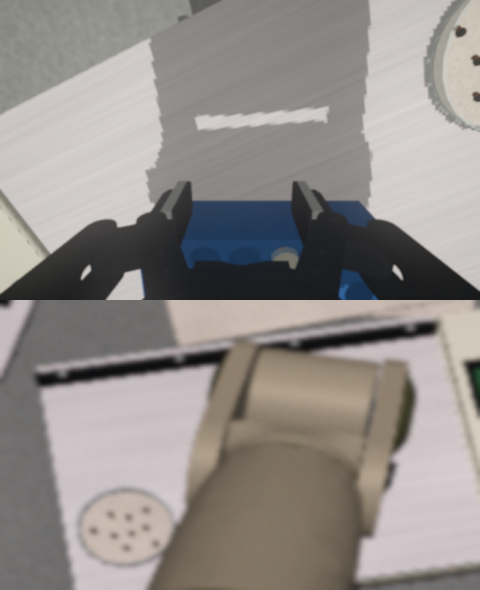

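Both fingertips lie flat on the block's long side, and the block turns with the fork. Continuing the arc.

Emit:
play_rows --motion '[[[-1.2, 2.7, 0], [0, 0, -1.2]], [[-1.2, 2.7, 0], [0, 0, -1.2]], [[-1.2, 2.7, 0], [0, 0, -1.2]], [[-1.2, 2.7, 0], [0, 0, -1.2]], [[-1.2, 2.7, 0], [0, 0, -1.2]], [[-1.2, 2.7, 0], [0, 0, -1.2]], [[-1.2, 2.7, 0], [0, 0, -1.2]], [[-1.2, 2.7, 0], [0, 0, -1.2]], [[-1.2, 2.7, 0], [0, 0, -1.2]], [[-1.2, 2.7, 0], [0, 0, -1.2]], [[-1.2, 2.7, 0], [0, 0, -1.2]], [[-1.2, 2.7, 0], [0, 0, -1.2]], [[-1.2, 2.7, 0], [0, 0, -1.2]], [[-1.2, 2.7, 0], [0, 0, -1.2]], [[-1.2, 2.7, 0], [0, 0, -1.2]], [[-1.2, 2.7, 0], [0, 0, -1.2]], [[-1.2, 2.7, 0], [0, 0, -1.2]], [[-1.2, 2.7, 0], [0, 0, -1.2]], [[-1.2, 2.7, 0], [0, 0, -1.2]], [[0, 0, 0], [0, 0, 0]]]'

```text
time_s: 7.58
eef_pos: [592.0, 10.6, 69.1]
ee_rot: [-0.0, 0.645, 0.764, -0.0]
force: [-3.3, -1.9, 1.8]
grip_width: 0.699
```

Emit:
play_rows --motion '[[[-1, 3, 0], [0, 0, -0.7]], [[-1, 3, 0], [0, 0, -0.7]], [[0, 2.5, 0], [0, 0, 0]], [[0, 2.5, 0], [0, 0, 0]], [[0, 1, 0], [0, 0, 0]]]'

```text
time_s: 8.0
eef_pos: [603.9, 11.1, 69.1]
ee_rot: [-0.001, 0.636, 0.771, -0.001]
force: [-5.8, -0.8, 2.4]
grip_width: 0.704
```

Emit:
play_rows --motion '[[[0, 1, 0], [0, 0, 0]], [[0, 1, 0], [0, 0, 0]], [[0, 0, 0], [0, 0, 0]]]'

```text
time_s: 8.25
eef_pos: [605.8, 11.4, 69.1]
ee_rot: [-0.0, 0.636, 0.771, -0.0]
force: [-4.7, -0.3, 0.2]
grip_width: 0.701
```

Emit:
play_rows --motion '[[[0, 1, 0], [0, 0, 0]], [[0, 1, 0], [0, 0, 0]], [[0, 0, 0], [0, 0, 0]]]'

```text
time_s: 8.5
eef_pos: [607.1, 11.7, 69.1]
ee_rot: [-0.001, 0.636, 0.772, -0.001]
force: [-9.4, -2.6, 4.6]
grip_width: 0.706
```

Emit:
play_rows --motion '[[[0, 1, 0], [0, 0, 0]], [[0, 1, 0], [0, 0, 0]], [[0, 0, 0], [0, 0, 0]]]'

```text
time_s: 8.75
eef_pos: [607.3, 11.5, 69.1]
ee_rot: [-0.003, 0.636, 0.772, -0.003]
force: [-21.2, -5.8, 10.9]
grip_width: 0.704
```

Emit:
play_rows --motion '[[[0, 1, 0], [0, 0, 0]], [[0, 1, 0], [0, 0, 0]], [[0, 0, 0], [0, 0, 0]]]'

```text
time_s: 9.0
eef_pos: [607.2, 11.5, 69.1]
ee_rot: [-0.005, 0.636, 0.772, -0.005]
force: [-34.3, -9.0, 19.7]
grip_width: 0.701
```

The block has stopped dead at 35 N, far above its sliding friction, so it is seated on the rail. Backing off straight, then up and aside for a look.

Emit:
play_rows --motion '[[[0, -2, 0], [0, 0, 0]], [[0, -3, 0], [0, 0, 0]], [[0, -5, 0], [0, 0, 0]], [[0, -8, 0], [0, 0, 0]], [[0, -10, 0], [0, 0, 0]], [[0, -10, 0], [0, 0, 0]], [[0, 0, -5], [0, 0, 0]], [[0, 0, -12], [0, 0, 0]], [[0, 0, -16], [0, 0, 0]], [[0, 0, -16], [0, 0, 0]], [[0, 0, -16], [0, 0, 0]], [[0, 0, -16], [0, 0, 0]], [[0, 0, -16], [0, 0, 0]], [[0, 0, -16], [0, 0, 0]], [[0, 0, -16], [0, 0, 0]], [[0, -15, -15], [0, 0, 0]], [[0, -20, -10], [0, 0, 0]], [[0, -20, 0], [0, 0, 0]], [[0, 0, 0], [0, 0, 0]], [[0, 0, 0], [0, 0, 0]]]'

```text
time_s: 10.67
eef_pos: [521.2, -5.1, 224.2]
ee_rot: [0.001, 0.636, 0.771, 0.001]
force: [-0.1, -0.2, 0.2]
grip_width: 0.702
```

```bash
python3 - <<'E'
from h import *
s,img,pr=wrist()
cv2.imwrite("pics/w3.png",img[:,:,::-1])
print(s["eef_pos"],s["force"])
E
```

```text
[521.16809684  -5.13774607 224.20257147] [-0.08080723 -0.16741056  0.19033915]
```

View pics/w3.png

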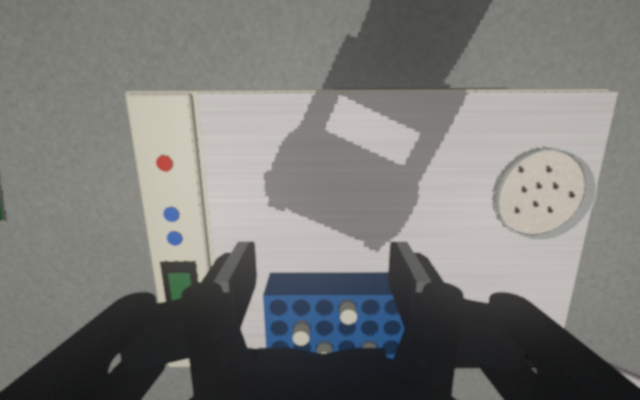

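The near side looks parallel to the table's edge, and the vials and dish are in place. Moving the arm clear so the top camera can see the rail side.

Emit:
play_rows --motion '[[[25, -8, 0], [0, 0, 0]], [[25, -8, 0], [0, 0, 0]], [[25, -8, 0], [0, 0, 0]], [[25, -8, 0], [0, 0, 0]], [[25, -8, 0], [0, 0, 0]], [[25, -8, 0], [0, 0, 0]], [[25, -8, 0], [0, 0, 0]], [[25, -8, 0], [0, 0, 0]], [[25, -8, 0], [0, 0, 0]], [[25, -8, 0], [0, 0, 0]], [[25, -8, 0], [0, 0, 0]], [[25, -8, 0], [0, 0, 0]], [[25, -8, 0], [0, 0, 0]], [[25, -8, 0], [0, 0, 0]], [[0, 0, 0], [0, 0, 0]], [[0, 0, 0], [0, 0, 0]]]'

```text
time_s: 12.05
eef_pos: [344.1, 318.2, 223.1]
ee_rot: [0.0, 0.635, 0.772, 0.0]
force: [1.0, -0.3, -0.7]
grip_width: 0.705
```

```bash
python3 - <<'E'
from h import *
t=ctrl.capture("top"); sc=ctrl.capture("scene")
b,f=fit_block(t,(640,15,np.radians(11))); print(b,np.degrees(b[2]),f)
p,W,e=rail_line(cv2.imread("pics/top0.png")[:,:,::-1])
n=np.array([.981,.192]); print("gap to rail of centre",n@([p[1],0]-np.array([b[0],b[1]])))
a=cv2.resize(t[75:225,200:450][:,:,::-1],(750,450),interpolation=cv2.INTER_CUBIC); cv2.imwrite("pics/c4.png",a)
cv2.imwrite("pics/s4.png",cv2.resize(sc[130:300,290:490][:,:,::-1],(700,595),interpolation=cv2.INTER_CUBIC))
E
```

```text
[6.65671973e+02 3.66434940e+01 1.67907251e-01] 9.620376839939453 0.10243827771875169
gap to rail of centre 43.918611902126294
```

View pics/c4.png

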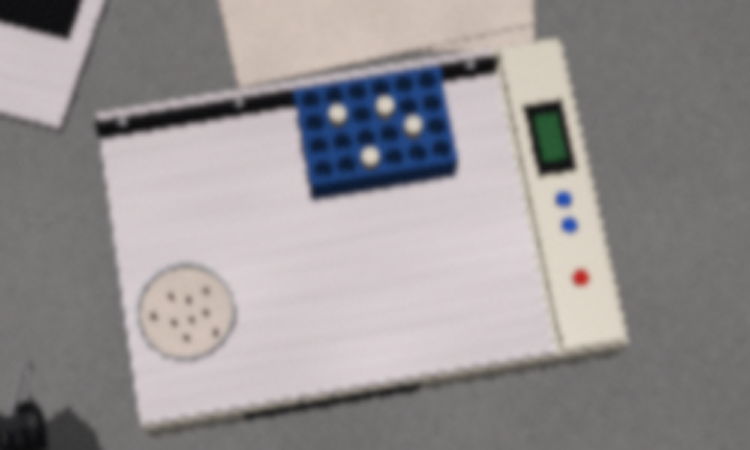

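View pics/s4.png

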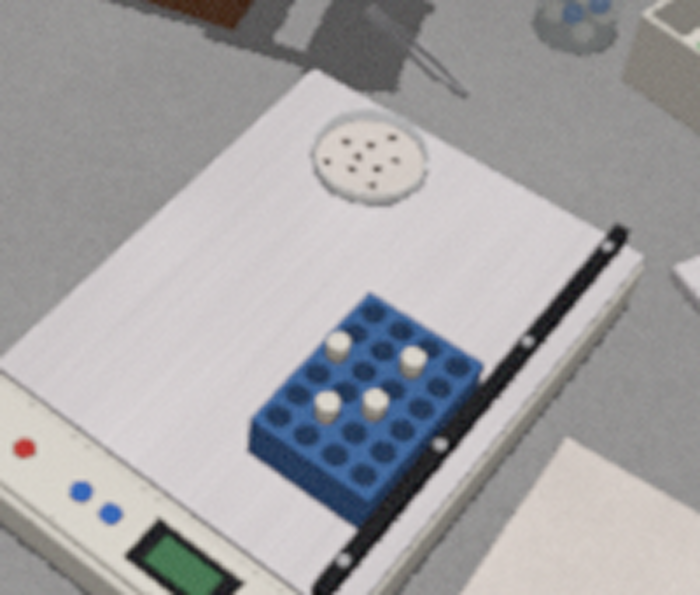

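```bash
python3 - <<'E'
from h import *
g=ctrl.capture("top").astype(float)[:,:,0]  # red: blue block dark, plate bright
def edge(g,cols,r):
    pts=[]
    for c in cols:
        r0=int(round(r(c))); col=g[r0-5:r0+6,c]; th=(col.min()+np.median(col[-3:]))/2
        j=[k for k in range(10) if col[k]<th<=col[k+1]]
        if j: k=j[-1]; pts.append((c,r0-5+k+(th-col[k])/(col[k+1]-col[k])))
    W=unproj(np.array(pts),60)[:,:2]; p=np.polyfit(W[:,1],W[:,0],1); e=W[:,0]-np.polyval(p,W[:,1])
    W=W[abs(e)<1.5]; p=np.polyfit(W[:,1],W[:,0],1); return p,W,e.std()
p,W,e=edge(g,range(307,349),lambda c:141-(c-304)*8/48)
q,V,f=rail_line(cv2.imread("pics/top0.png")[:,:,::-1])
y=W[:,1].mean(); print("block front",p,len(W),e,"rail",q,f)
print("angles",np.degrees(np.arctan([p[0],q[0]])),"gap",(np.polyval(q,y)-np.polyval(p,y))*np.cos(np.arctan(q[0])))
# rail segment fits left / right of it for the calibration's own bias
for a,b in((-80,20),(20,120),(120,280)):
    s=V[(V[:,1]>a)&(V[:,1]<b)]; print(a,b,np.degrees(np.arctan(np.polyfit(s[:,1],s[:,0],1)[0])))
E
```

```text
block front [-1.97590549e-01  6.23695738e+02] 42 0.21115967834246416 rail [-1.95311549e-01  7.17613015e+02] 0.3894780113880435
angles [-11.1771295  -11.05140454] gap 92.23682726933401
-80 20 -10.904289298240402
20 120 -11.004103427905148
120 280 -11.09537869164871
```

The front edge is parallel to the rail within about 0.1–0.3°. Front edge to rail is 92.2 mm, against a block width of 92 mm, so the block is flush. Handing in.

```bash
python3 -c "
from rig import ctrl
print(ctrl.finish_job())"
```

```text
the job is handed in; nothing more can be done
None
```

The blue vial block now lies with a long side flush against the rail, and I handed the job in at about 12 s of the 67 s allowed. I pushed it with two open fingertips along its near long side. I turned it about 44° along an arc, pressed it against the rail until it stopped, then moved the hand clear.

**Last checks:**
- **Flush:** The block's front edge is parallel to the rail within about 0.1–0.3°. It lies 92.2 mm from the rail's face, against a block width of 92 mm.
- **Forces:** The force read at the end of the last push was about 40 N in total (about 35 N of it towards the rail), well under the 120 N wrist limit. With the hand clear it read close to zero.
- **Other things:** In the last pictures all four vials stand in their wells and the dish is where it was. I did not measure the jar, forceps, pinning block or slide box afterwards; the arm passed well above the jar's height and otherwise stayed over the chill table.

**One disagreement:** a rougher outline fit of the whole block gave about 1.4° off parallel and a centre 44 mm from the rail instead of 46 mm. It matched the picture poorly (about 10% mismatch), so I relied on the edge measurement.

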